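# Wedge the rocking drawer chest on the doll-maker's bench

### The job

The little drawer chest rocks because its foot at the corner nearest you on the right is too short: push the loose wooden wedge along the bench with your fingertips, thin end first, under that foot until the chest stands level and no longer rocks, without shoving the chest out of its place. Then press down firmly on the chest's top over that corner to feel that it stays put, and finish while still pressing there. Pick nothing up, and leave all the other things on the bench where they are.

Things in the scene. Friction and masses are not known exactly. Their poses are not given: they have to be found in the camera images.
- chest: Brown wooden chest with two small drawers, 200 (x) by 240 (y) by 110 high, the lowest 25 being four round feet of 28 diameter, axes 20 in from the sides. Origin: centre of the footprint at the undersides of the feet; z up; drawer fronts with brass knobs on its -x side, towards the robot; yaw up to 0.2 rad. 1.5 to 2.3 kg. Untouched it stands level on three feet; pushed sideways it slides at about 8 N or more.
- foot_spot (a point): On the axis of the short foot, the one nearest the robot on the robot's right; at bench level when the chest is level. In the chest's frame (-80, -100, 0). The foot is 5 to 10 mm too short, differently each time, so its underside hangs that far above this point.
- press_spot (a point): Point on the chest's flat top straight above the short foot, 110 above the bench, 20 in from both sides; in the chest's frame (-80, -100, 110). Unwedged, 1 to 2 N down here tips the chest until the short foot lands, 5 to 10 mm lower.
- wedge: Plain dark wooden wedge lying on the bench right of the short foot, thin end (+x) roughly towards it. 150 long (x), 40 wide (y), height a straight slope from 3 at the thin end to 23 at the upright thick end (-x). 60 g. Origin: centre of the underside; mass centre 19 towards the thick end. Thin end starts 10 to 90 short of the foot. Slides with under 1 N until it jams under the foot, then over 5 N.
- rabbit: Bystander, to be left alone: grey clay rabbit figurine, 110 tall, 48 wide. Origin: centre of its underside.
- doll: Bystander, to be left alone: grey clay doll figurine, 92 tall, 76 wide. Origin: centre of its underside.
- paint_bottle: Bystander, to be left alone: black paint bottle, 44 diameter, 110 tall. Origin: centre of its underside.
- paint_jar: Bystander, to be left alone: blue paint jar, 56 diameter, 60 tall. Origin: centre of its underside.
- mug: Bystander, to be left alone: white mug, 72 diameter, 75 tall, handle on its +y side. Origin: centre of its underside.
- block: Bystander, to be left alone: plain flat dark wooden block, 130 x 45 x 22, the same thickness at both ends (it is not the wedge). Origin: centre of its underside.
- roller: Bystander, to be left alone: round wooden clay roller, 176 long, 26 diameter, lying on the bench, axis along its x; origin at its underside.
Things that resemble listed ones, but are neither listed nor needed, are in the scene too. What is shaped like the wedge but green or turquoise is not meant.

How it is judged:
By the outcome, as a careful person would: the job done as asked, in the order asked, and still so for the second after the job is handed in, while the arm keeps its last pose, push and grip.
It also fails if it takes over 72 s, if anything falls off the work surface, if the arm or the gripper's body presses on something with over 40 N, if the wrist force passes 120 N, or if a joint passes its speed limit or range.

### The arm

A 6-joint arm with a two-finger parallel gripper is mounted at the origin on the work surface. World frame = base frame: x ahead of the robot, y to its left, z up, the work surface at z = 0. Lengths are in mm, angles in rad, forces in N, time in s.
With the tool pointing down it reaches from about 350 to 800 mm from the base axis. Payload 7.3 kg.
Tool frame: the origin (TCP) lies on the centre line of the jaws, within the pads' length; the fingertips stand 17 mm ahead of it and the grasp point (between the pads) lies 2 mm behind it (tip_extent is the z of the fingertips in the tool frame, in mm); z points along the fingers, y is the line along which they close (so a half turn about z gives the same grasp; the last joint's range is limited). The gripper opens to 85 mm and grips with 20 to 120 N. Pads are 22 mm wide; open, the fingers measure 114 mm over their backs; the gripper's body (76 mm by 85 mm) begins 54 mm behind the grasp point. The pads swing forward as they close: fully open they stand 13 mm farther back than shut.
Start: joints at [-1.254, 0.342, 1.524, -0, 1.275, -0.146], TCP at [234.413, -469.78, 248.322] pointing down, gripper open.
Joint ranges: [-2.53, 2.53], [-0.77, 2.02], [0.04, 2.7], [-1, 4.14], [0.28, 2.66], [-3.11, 3.11]. Speed limits (rad/s): [2.57, 2.57, 3.14, 3.14, 3.14, 3.14].

### API

Orientations are given as a unit quaternion [w, x, y, z].
In Python, from cell import * gives the robot as it stands.
- The arm moves only by the tool arm_command, never from a script. Its argument "plan" is one flat list of numbers, 7 for each row, row after row: the opening, from -1 (shut) to 1 (fully open), then the shift along the world's x, y, z in cm, then the turn, a rotation vector about the world's x, y, z in degrees. A call has 1 to 8 rows; each row is the pose to reach, as a shift and turn from the pose commanded when the call began; what a row does not reach only later rows make up. A row lasts 1/8 s, in which the tool goes at most 62.5 mm and 10.7 degrees, less where a joint would pass 70% of its speed; a pose out of reach is approached as far as the arm can. A call with a gripper value outside its range is refused whole. The fingers move at their own pace and stop on an object; "squeeze" is the grip in N (left out, the last holds). Time passes only in rows, so rows that repeat a pose let the fingers close. It gives the time, the measured TCP pose, the force, the opening and the grip force at its end, in the units of the state.
- observe(): the state, without advancing time (a new reading comes with each control period).
- camera(name): name is "side" or "top"; returns (picture, depth): 480x640x3 uint8, red, green, blue; 480x640 float32, mm along the optical axis (not along the pixel's ray), 0 where there is no reading.
- camera_model(name): a dict with "fx", "fy", "cx", "cy" (pixels), "xyz" and "rotation" of the camera in the world. Camera axes: x right, y down, z forward; pixel columns grow to the right and rows downward; lengths in mm; the calibration is good to about 2 mm. A picture is of the moment at which its call begins. camera_model takes no time and is no camera call.
- job_done(): hands the job in; it is judged then, once.
The state is a dict: "time_s": time; "joint_positions": joint angles; "qvel": joint speeds; "joint_efforts": joint torques, N m; "tool_pos": TCP position; "tool_rot": TCP orientation; "wrist_force": force on the tool from outside, world axes, zero at the start; "wrist_torque": the same for the moment, N m; "opening": opening from 0.0 (shut) to 1.0 (fully open); "finger_force": force on a finger pad.
Only numpy, scipy, OpenCV 4.12 (cv2) and the standard library are available. Lean on these libraries where they do the work, as an engineer would, in place of code of your own. Each camera call takes 0.05 s, during which the arm holds its last target. There are 200 camera calls.

## Working session

There is one attempt and no reset: what is moved stays moved. The work goes in short steps, Python scripts to look and compute and a tool call to move; the robot and the scene stay as the last step left them, time stands still between calls to the robot, and variables do not carry over. Pictures are saved under pics/ and viewed, at most 10 in all, crops included, and the job is handed in when it is done.

Besides the shell and the picture viewer there is one more tool, called after "Call:" in YAML: its name, and indented under it one key for each argument. arm_command: Moves the arm, as the interface text tells. Its arguments: {"type":"object","properties":{"plan":{"type":"array"},"squeeze":{"type":"number"}},"required":["plan"]}

```bash
mkdir -p pics; cat > h.py <<'E'
from cell import *
import numpy as np, cv2
def shot(n,f):
    p,d=camera(n); cv2.imwrite(f'pics/{f}.png',p[:,:,::-1]); np.save(f'pics/{f}.npy',d); return p,d
def world(n,u,v,d=None,z=None):
    m=camera_model(n);R=np.array(m['rotation']);R=R if R.shape==(3,3) else None
    r=R@np.array([(u-m['cx'])/m['fx'],(v-m['cy'])/m['fy'],1.]);o=np.array(m['xyz'])
    return o+r*(d if z is None else (z-o[2])/r[2])
E
python3 - <<'E'
from h import *
for n in('top','side'): shot(n,n+'1'); print(camera_model(n))
print(observe())
E
```

```text
{'fx': 472.9793739906152, 'fy': 472.9793739906152, 'cx': 326.7205064207145, 'cy': 243.36834567933172, 'xyz': array([ 428.64080096,  -40.90386715, 1102.05224173]), 'rotation': array([ 0.0489254 , -0.69837617,  0.71284383, -0.04160168])}
{'fx': 469.9713290493176, 'fy': 469.9713290493176, 'cx': 322.5257736154047, 'cy': 237.3014467370148, 'xyz': array([ 39.59414236, 576.98709204, 780.35073386]), 'rotation': array([ 0.14580877, -0.30129885,  0.85492762, -0.39630489])}
{'time_s': 0.1, 'joint_positions': array([-1.25398381e+00,  3.42657481e-01,  1.52491794e+00, -1.64709497e-05,
        1.27540411e+00, -1.46010034e-01]), 'qvel': array([-0.00098059, -0.0004132 , -0.00244876,  0.00101197,  0.00217027,
       -0.00046415]), 'joint_efforts': array([ 1.67654576e-03, -4.34448087e+01, -2.46488965e+01, -1.29037503e-04,
        4.69039733e-03, -6.38081417e-06]), 'tool_pos': array([ 234.30539562, -469.44143   ,  247.69438015]), 'tool_rot': array([-6.90237637e-04,  9.73342901e-01,  2.29353693e-01, -6.69968082e-05]), 'wrist_force': array([ 0.32769384, -0.06302992,  0.06420522]), 'wrist_torque': array([ 0.01794236, -0.02913994,  0.01465432]), 'finger_force': 0.0, 'opening': 1.0019367479097112}
```

View pics/top1.png

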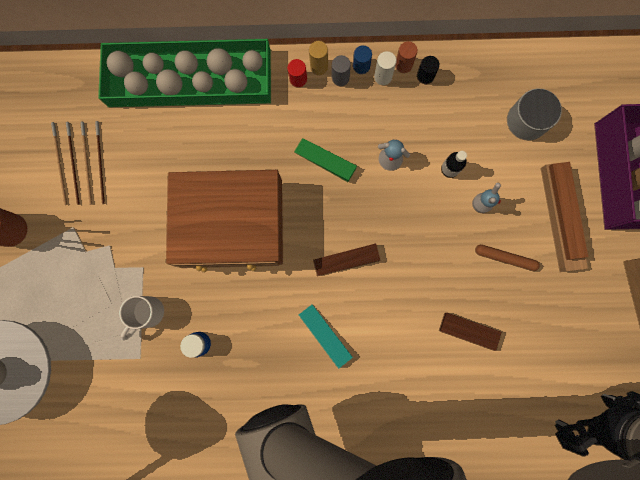

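View pics/side1.png

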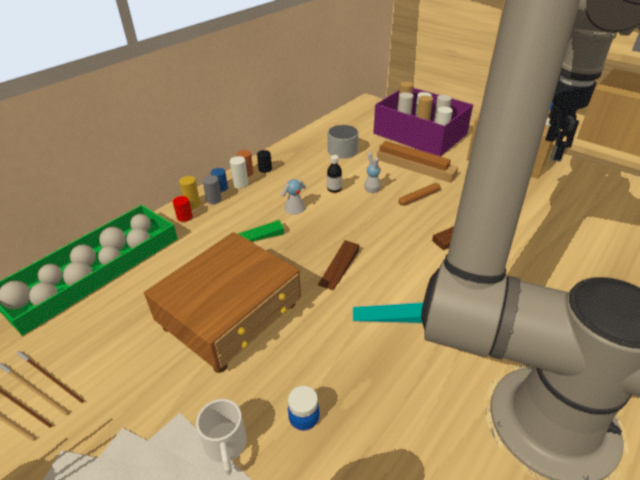

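```bash
cat > h.py <<'E'
from cell import *
import numpy as np, cv2
from scipy.spatial.transform import Rotation as Ro
def shot(n,f):
    p,d=camera(n); cv2.imwrite(f'pics/{f}.png',p[:,:,::-1]); np.save(f'pics/{f}.npy',d); return p,d
def world(n,u,v,d=None,z=None):
    m=camera_model(n);R=Ro.from_quat(m['rotation'],scalar_first=True).as_matrix()
    u,v=np.asarray(u,float),np.asarray(v,float)
    r=np.stack([(u-m['cx'])/m['fx'],(v-m['cy'])/m['fy'],np.ones_like(u)],-1)@R.T;o=np.array(m['xyz'])
    s=d if z is None else (z-o[2])/r[...,2]
    return o+r*np.asarray(s)[...,None]
def cloud(n,d):
    v,u=np.mgrid[:480,:640]; return world(n,u,v,d)
def rect(P):
    c,s,a=cv2.minAreaRect(P[:,:2].astype(np.float32)); return c,s,a,cv2.boxPoints((c,s,a)).round(1).tolist()
E
python3 - <<'E'
from h import *
im=cv2.imread('pics/top1.png');d=np.load('pics/top1.npy');W=cloud('top',d)
a=cv2.resize(im[225:365,270:520],None,fx=3.2,fy=3.2,interpolation=cv2.INTER_CUBIC);cv2.imwrite('pics/crop1.png',a)
print('bench z',np.median(W[300:330,380:420,2]))
for nm,(u0,u1,v0,v1,z0,z1) in dict(chest=(150,300,160,280,95,125),A=(305,392,238,280,4,40),B=(430,512,305,355,4,40)).items():
    w=W[v0:v1,u0:u1].reshape(-1,3);w=w[(w[:,2]>z0)&(w[:,2]<z1)]
    print(nm,len(w),rect(w),np.percentile(w[:,2],[5,50,95]))
for n,pts in dict(A=[(x,270-(x-318)*.28) for x in range(318,382,6)],B=[(x,324+(x-446)*.27) for x in range(444,502,6)]).items():
    for u,v in pts: print(n,u,int(v),W[int(v),u].round(1))
E
```

```text
bench z 0.5157121779574254
chest 10505 ((616.1582641601562, 191.07171630859375), (241.1680145263672, 210.3008575439453), 89.90206909179688, [[510.79998779296875, 70.69999694824219], [721.0999755859375, 70.30000305175781], [721.5, 311.5], [511.20001220703125, 311.79998779296875]]) [106.97908156 110.35900223 113.29375849]
A 1206 ((533.6702880859375, -81.0431137084961), (198.53831481933594, 96.21158599853516), 88.77062225341797, [[483.3999938964844, -179.3000030517578], [579.5999755859375, -181.3000030517578], [583.9000244140625, 17.200000762939453], [487.70001220703125, 19.200000762939453]]) [ 4.44949308 13.0699152  22.91669749]
B 1367 ((365.66119384765625, -355.6248474121094), (183.0320281982422, 110.0677261352539), 88.86917877197266, [[308.79998779296875, -446.0], [418.8999938964844, -448.20001220703125], [422.5, -265.20001220703125], [312.3999938964844, -263.0]]) [ 4.68508765 22.06731852 25.56488679]
A 318 270 [508.2  -9.4   4.4]
A 324 268 [512.5 -23.5   5. ]
A 330 266 [516.5 -37.5  10. ]
A 336 264 [521.  -51.5   8.3]
A 342 263 [522.6 -65.4  12.7]
A 348 261 [526.6 -79.2  16.9]
A 354 259 [530.9 -93.1  17.4]
A 360 258 [ 533.  -107.    16.9]
A 366 256 [ 537.2 -120.8   17.6]
A 372 254 [ 541.  -134.3   23.3]
A 378 253 [ 543.  -148.1   22.9]
B 444 323 [ 381.9 -291.1   21.7]
B 450 325 [ 377.2 -304.1   22.6]
B 456 326 [ 374.6 -318.    20.3]
B 462 328 [ 370.2 -330.2   24.1]
B 468 329 [ 367.5 -344.3   20.8]
B 474 331 [ 363.  -356.6   23.7]
B 480 333 [ 358.5 -369.3   25.1]
B 486 334 [ 356.  -382.7   24.6]
B 492 336 [ 351.  -397.1   20.5]
B 498 338 [ 346.6 -409.4   22.8]
```

View pics/crop1.png

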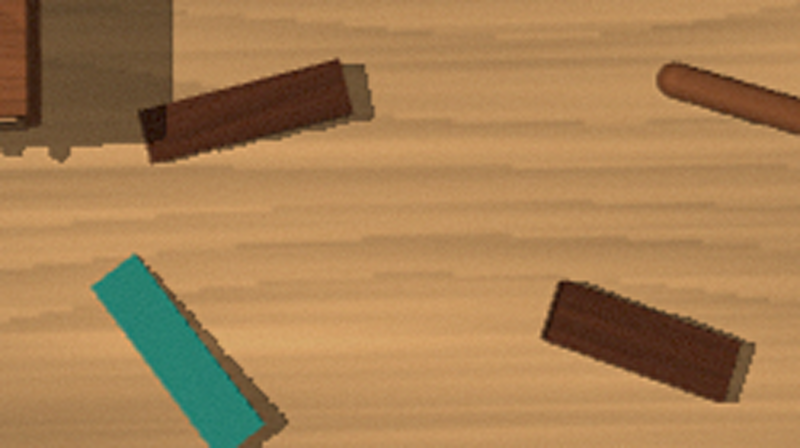

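```bash
python3 - <<'E'
from h import *
im=cv2.imread('pics/top1.png')
cv2.imwrite('pics/crop2.png',cv2.resize(im[160:285,155:335],None,fx=4.4,fy=4.4,interpolation=cv2.INTER_CUBIC))
# wedge corners from crop1 (base level/ top heights)
for u,v,z in [(138,110,3),(152,162,3),(338,60,23),(352,117,23)]:
    print(world('top',270+u/3.2,225+v/3.2,z=z).round(1))
E
```

```text
[533.4   1.6   3. ]
[495.2  -8.    3. ]
[ 564.5 -143.4   23. ]
[ 523.2 -152.    23. ]
```

View pics/crop2.png

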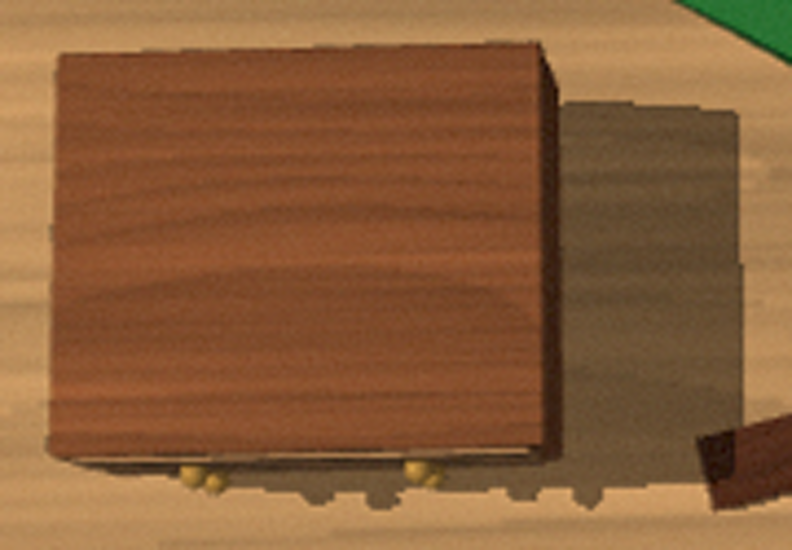

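```bash
python3 - <<'E'
from h import *
C=np.array([world('top',155+u/4.4,160+v/4.4,z=110) for u,v in [(58,55),(541,43),(543,446),(48,455)]])[:,:2]
print(C.round(1)); L=np.array([[100,120],[100,-120],[-100,-120],[-100,120]])
c=C.mean(0);X=C-c; yaw=np.arctan2((L[:,0]*X[:,1]-L[:,1]*X[:,0]).sum(),(L*X).sum())
R=np.array([[np.cos(yaw),-np.sin(yaw)],[np.sin(yaw),np.cos(yaw)]])
print(c,yaw,'foot',c+R@[-80,-100],'resid',(X-L@R.T).round(1).tolist())
print(camera_model('top')['rotation'],observe()['tool_rot'])
E
```

```text
[[718.5 308.3]
 [719.1  70.3]
 [520.5  70.7]
 [521.1 308.5]]
[619.79289688 189.44274716] -0.0006619651636761621 foot [539.7267179   89.49572628] resid [[-1.4, -1.1], [-0.6, 0.9], [0.8, 1.2], [1.2, -1.0]]
[ 0.0489254  -0.69837617  0.71284383 -0.04160168] [-6.90237637e-04  9.73342901e-01  2.29353693e-01 -6.69968082e-05]
```

Candidates for the wedge are the dark piece A at top-view px (350,260) and the dark piece B at px (472,331). A's height runs from 4 to 23 mm and its thin end points at the chest's short foot, so A is the wedge. B is a flat 22 mm, so it is the block. The turquoise and green pieces are excluded by the task.

The chest centre is about (620,189) with yaw near 0, which puts the short foot at about (540,89.5). The wedge must first be turned about 12° clockwise by nudging its thin part towards +x.

Call:
arm_command:
  plan: [-1,6,10.8,-2,0,0,16,-1,12,21.6,-4,0,0,32,-1,18,32.4,-7,0,0,48,-1,24,43.3,-10,0,0,63.5,-1,24,43.3,-10,0,0,63.5,-1,24,43.3,-10,0,0,63.5,-1,24,43.3,-10,0,0,63.5,-1,24,43.3,-10,0,0,63.5]
  squeeze: 20

```text
time_s: 1.1
tool_pos: [472.6, -39.3, 148.9]
tool_rot: [0.0, 0.707, 0.707, 0.0]
wrist_force: [0.6, -1.1, 1.0]
opening: 0.005
finger_force: 0.0
```

Call:
arm_command:
  plan: [-1,0,0,-5,0,0,0,-1,0,0,-10,0,0,0,-1,0,0,-12.2,0,0,0,-1,0,0,-12.4,0,0,0,-1,0,0,-12.6,0,0,0,-1,0,0,-12.6,0,0,0,-1,0,0,-12.6,0,0,0]

```text
time_s: 1.98
tool_pos: [472.5, -41.4, 24.3]
tool_rot: [0.001, 0.707, 0.707, 0.0]
wrist_force: [0.2, -0.3, -0.4]
opening: -0.003
finger_force: 0.0
```

```bash
python3 - <<'E'
from h import *
p,d=shot('top','t2');p2,d2=shot('side','s2');print(observe()['tool_pos'])
a=cv2.imread('pics/t2.png')[200:320,240:400];b=cv2.imread('pics/s2.png')[200:320,270:430]
f=lambda i:cv2.resize(i,None,fx=2.5,fy=2.5,interpolation=cv2.INTER_CUBIC)
cv2.imwrite('pics/c3.png',np.hstack([f(a),f(b)]))
E
```

```text
[472.28616614 -41.34069529  24.02365502]
```

View pics/c3.png

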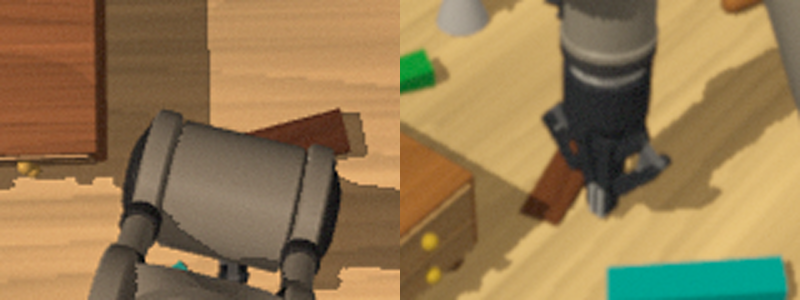

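Call:
arm_command:
  plan: [-1,0,0,-0.2,0,0,0,-1,0,0,-0.4,0,0,0,-1,0,0,-0.4,0,0,0,-1,0.5,0,-0.4,0,0,0,-1,1,0,-0.4,0,0,0,-1,1.5,0,-0.4,0,0,0,-1,2,0,-0.4,0,0,0,-1,2,0,-0.4,0,0,0]

```text
time_s: 3.08
tool_pos: [492.4, -41.2, 19.4]
tool_rot: [0.0, 0.707, 0.707, 0.0]
wrist_force: [-0.4, 0.2, -0.1]
opening: 0.002
finger_force: 0.0
```

Call:
arm_command:
  plan: [-1,0.4,0,0,0,0,0,-1,0.8,0,0,0,0,0,-1,1.2,0,0,0,0,0,-1,1.2,0,0,0,0,0]

```text
time_s: 3.58
tool_pos: [504.4, -41.3, 19.4]
tool_rot: [0.0, 0.707, 0.707, 0.0]
wrist_force: [0.6, -0.1, -0.3]
opening: 0.004
finger_force: 0.0
```

```bash
cat >> h.py <<'E'
def dark(p,d,lo=2.5):
    W=cloud('top',d); hsv=cv2.cvtColor(p,cv2.COLOR_RGB2HSV)
    return W,hsv
E
python3 - <<'E'
from h import *
p,d=shot('top','t3');p2,d2=shot('side','s3');print(observe()['tool_pos'])
a=cv2.imread('pics/t3.png')[200:320,240:400];b=cv2.imread('pics/s3.png')[200:320,270:430]
f=lambda i:cv2.resize(i,None,fx=2.5,fy=2.5,interpolation=cv2.INTER_CUBIC)
cv2.imwrite('pics/c4.png',np.hstack([f(a),f(b)]))
E
```

```text
[503.94326504 -41.22320069  19.41086955]
```

View pics/c4.png

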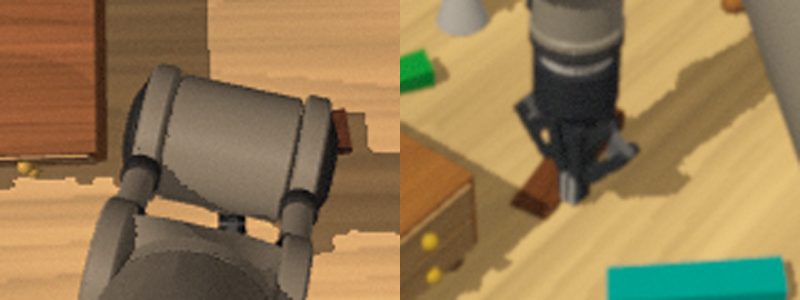

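```bash
python3 - <<'E'
from h import *
for u,v in [(318,284),(333.2,290),(315.2,279.2),(328,286.8)]: print(world('side',u,v,z=3).round(1))
E
```

```text
[5.323e+02 4.000e-01 3.000e+00]
[493.2  -6.5   3. ]
[547.2  -7.5   3. ]
[508.7  -7.    3. ]
```

```bash
python3 - <<'E'
from h import *
d=np.load('pics/top1.npy');W=cloud('top',d)
w=W[130:180,370:415].reshape(-1,3);w=w[(w[:,2]>8)&(w[:,2]<110)]
print(len(w),np.percentile(w,[1,50,99],axis=0).round())
for z0 in (10,40,70):
  q=w[(w[:,2]>z0)&(w[:,2]<z0+25)];print(z0,q.min(0).round(),q.max(0).round())
E
```

```text
622 [[ 746. -219.    9.]
 [ 763. -182.   75.]
 [ 790. -154.   95.]]
10 [ 744. -211.   10.] [ 793. -159.   35.]
40 [ 756. -222.   40.] [ 787. -152.   64.]
70 [ 746. -216.   70.] [ 792. -156.   95.]
```

Call:
arm_command:
  plan: [-1,-2,0,0,0,0,0,-1,-2,0,4,0,0,0,-1,-2,0,9,0,0,0,-1,0,-5,9,0,0,0,-1,2,-10,9,0,0,0,-1,2.6,-16,9,0,0,0,-1,2.6,-16.5,9,0,0,0,-1,2.6,-16.5,9,0,0,0]

```text
time_s: 4.68
tool_pos: [529.3, -206.0, 109.0]
tool_rot: [-0.001, 0.707, 0.707, -0.0]
wrist_force: [-0.5, 0.1, -0.1]
opening: 0.002
finger_force: 0.0
```

```bash
python3 - <<'E'
from h import *
p,d=shot('top','t4');p2,d2=shot('side','s4');print(observe()['tool_pos'])
a=cv2.imread('pics/t4.png')[200:320,260:420];b=cv2.imread('pics/s4.png')[200:320,270:430]
f=lambda i:cv2.resize(i,None,fx=2.5,fy=2.5,interpolation=cv2.INTER_CUBIC)
cv2.imwrite('pics/c5.png',np.hstack([f(a),f(b)]))
E
```

```text
[ 529.55688392 -204.81210416  109.27118166]
```

View pics/c5.png

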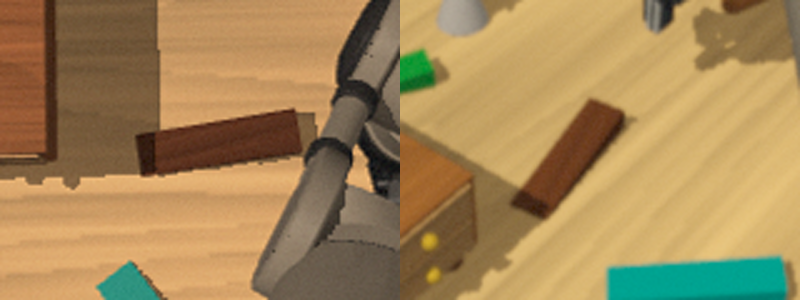

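```bash
python3 - <<'E'
from h import *
A=np.array([world('top',260+u/2.5,200+v/2.5,z=z) for u,v,z in [(135,135,3),(141,176,3),(294,109,23),(302,152,23)]])
B=np.array([world('side',270+(u-400)/2.5,200+v/2.5,z=z) for u,v,z in [(513,199,3),(545,217,3),(592,98,23),(625,112,23)]])
for C in (A,B):
    C=C[:,:2];t=(C[0]+C[1])/2;k=(C[2]+C[3])/2;print(C.round(1).tolist(),'thin',t,'thick',k,'head',np.degrees(np.arctan2(*(t-k)[::-1])),np.linalg.norm(t-k))
E
```

```text
[[545.9, -0.7], [507.4, -5.6], [564.7, -147.9], [524.9, -153.9]] thin [526.68443077  -3.16305234] thick [ 544.84211455 -150.9309956 ] head 97.00537128627883 148.87936907244978
[[546.4, -6.5], [508.7, -7.0], [562.2, -149.1], [524.0, -152.2]] thin [527.55687149  -6.76732349] thick [ 543.10387499 -150.65722625] head 96.16676591289226 144.7273762420542
```

Call:
arm_command:
  plan: [-1,0.8,0,-4,0,0,0,-1,0.8,0,-8,0,0,0,-1,0.8,0,-8.9,0,0,0,-1,0.8,0,-8.9,0,0,0,-1,0.8,1.5,-8.9,0,0,0,-1,0.8,3,-8.9,0,0,0,-1,0.8,3.6,-8.9,0,0,0,-1,0.8,4.2,-8.9,0,0,0]

```text
time_s: 5.78
tool_pos: [538.2, -163.6, 20.9]
tool_rot: [0.0, 0.707, 0.707, 0.0]
wrist_force: [0.4, -0.2, -0.1]
opening: -0.005
finger_force: 0.0
```

Call:
arm_command:
  plan: [-1,0,0.5,0,0,0,0,-1,0,1,0,0,0,0,-1,0,1.5,0,0,0,0,-1,0,2,0,0,0,0,-1,0,2.5,0,0,0,0,-1,0,3,0,0,0,0,-1,0,3.5,0,0,0,0,-1,0,3.5,0,0,0,0]

```text
time_s: 6.78
tool_pos: [537.9, -128.7, 20.4]
tool_rot: [-0.0, 0.707, 0.707, 0.0]
wrist_force: [0.3, -1.1, -0.1]
opening: 0.001
finger_force: 0.0
```

```bash
python3 - <<'E'
from h import *
p,d=shot('top','t5');p2,d2=shot('side','s5');print(observe()['tool_pos'])
a=cv2.imread('pics/t5.png')[200:320,240:400];b=cv2.imread('pics/s5.png')[200:320,250:410]
f=lambda i:cv2.resize(i,None,fx=2.5,fy=2.5,interpolation=cv2.INTER_CUBIC)
cv2.imwrite('pics/c6.png',np.hstack([f(a),f(b)]))
E
```

```text
[ 537.92915237 -129.09467129   20.37342148]
```

View pics/c6.png

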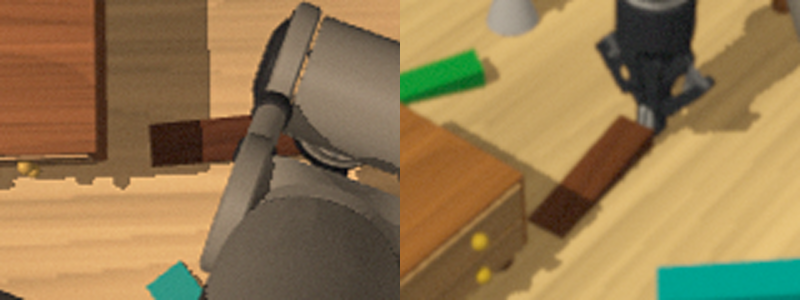

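```bash
python3 - <<'E'
from h import *
A=np.array([world('top',240+u/2.5,200+v/2.5,z=3) for u,v in [(149,125),(153,166)]])
B=np.array([world('side',250+(u-400)/2.5,200+v/2.5,z=z) for u,v,z in [(530,218,3),(563,237,3),(621,116,23),(654,131,23)]])
for C in (A,B): 
  t=(C[0]+C[1])/2;print(C.round(1).tolist(),t)
  if len(C)>2:
    k=(C[2]+C[3])/2;print(k,np.degrees(np.arctan2(*(t-k)[1::-1])))
E
```

```text
[[556.0, 32.9, 3.0], [517.5, 29.6, 3.0]] [536.77119156  31.24337228   3.        ]
[[554.4, 31.0, 3.0], [515.7, 30.3, 3.0], [561.9, -114.5, 23.0], [523.6, -116.9, 23.0]] [535.05886946  30.62643851   3.        ]
[ 542.75756762 -115.71817344   23.        ] 93.01136249086787
```

Call:
arm_command:
  plan: [-1,0,0.6,0,0,0,0,-1,0,1.2,0,0,0,0,-1,0,1.8,0,0,0,0,-1,0,2.4,0,0,0,0,-1,0,3.0,0,0,0,0,-1,0,3.6,0,0,0,0,-1,0,4.2,0,0,0,0,-1,0,4.8,0,0,0,0]

```text
time_s: 7.88
tool_pos: [538.0, -80.8, 20.4]
tool_rot: [0.0, 0.707, 0.707, 0.0]
wrist_force: [0.9, -0.8, -0.4]
opening: 0.003
finger_force: 0.1
```

Call:
arm_command:
  plan: [-1,0,0.15,0,0,0,0,-1,0,0.3,0,0,0,0,-1,0,0.45,0,0,0,0,-1,0,0.6,0,0,0,0,-1,0,0.75,0,0,0,0,-1,0,0.9,0,0,0,0,-1,0,1.0,0,0,0,0,-1,0,1.0,0,0,0,0]

```text
time_s: 8.88
tool_pos: [538.0, -71.1, 20.4]
tool_rot: [-0.0, 0.707, 0.707, 0.0]
wrist_force: [-0.0, -0.8, 0.4]
opening: 0.002
finger_force: 0.0
```

Call:
arm_command:
  plan: [-1,0,0.1,0,0,0,0,-1,0,0.2,0,0,0,0,-1,0,0.3,0,0,0,0,-1,0,0.4,0,0,0,0,-1,0,0.4,0,0,0,0]

```text
time_s: 9.5
tool_pos: [537.9, -67.1, 20.4]
tool_rot: [-0.0, 0.707, 0.707, 0.0]
wrist_force: [0.4, -0.1, 0.1]
opening: -0.004
finger_force: 0.0
```

Call:
arm_command:
  plan: [-1,0,0.1,0,0,0,0,-1,0,0.2,0,0,0,0,-1,0,0.3,0,0,0,0,-1,0,0.4,0,0,0,0,-1,0,0.4,0,0,0,0]

```text
time_s: 10.12
tool_pos: [538.0, -63.1, 20.4]
tool_rot: [0.0, 0.707, 0.707, 0.0]
wrist_force: [-0.1, -0.0, -0.0]
opening: -0.0
finger_force: 0.0
```

Call:
arm_command:
  plan: [-1,0,0.1,0,0,0,0,-1,0,0.2,0,0,0,0,-1,0,0.3,0,0,0,0,-1,0,0.3,0,0,0,0]

```text
time_s: 10.62
tool_pos: [537.9, -60.1, 20.4]
tool_rot: [-0.0, 0.707, 0.707, 0.0]
wrist_force: [0.5, 0.1, -0.3]
opening: 0.0
finger_force: 0.0
```

Call:
arm_command:
  plan: [-1,0,0.1,0,0,0,0,-1,0,0.2,0,0,0,0,-1,0,0.3,0,0,0,0]

```text
time_s: 11.0
tool_pos: [538.0, -57.2, 20.4]
tool_rot: [0.0, 0.707, 0.707, 0.0]
wrist_force: [-1.0, 0.2, 0.3]
opening: -0.003
finger_force: 0.2
```

Call:
arm_command:
  plan: [-1,0,0.1,0,0,0,0,-1,0,0.2,0,0,0,0,-1,0,0.3,0,0,0,0]

```text
time_s: 11.38
tool_pos: [538.0, -54.2, 20.4]
tool_rot: [0.0, 0.707, 0.707, 0.0]
wrist_force: [0.3, -0.8, 0.4]
opening: -0.002
finger_force: 0.2
```

Call:
arm_command:
  plan: [-1,0,0.1,0,0,0,0,-1,0,0.2,0,0,0,0,-1,0,0.3,0,0,0,0]

```text
time_s: 11.75
tool_pos: [538.2, -51.8, 20.5]
tool_rot: [0.001, 0.707, 0.707, -0.0]
wrist_force: [0.4, -6.0, -0.5]
opening: -0.002
finger_force: 3.2
```

```bash
python3 - <<'E'
from h import *
p,d=shot('top','t6');p2,d2=shot('side','s6');o=observe();print(o['tool_pos'],o['wrist_force'])
g=lambda f:cv2.cvtColor(cv2.imread(f'pics/{f}.png'),cv2.COLOR_BGR2GRAY).astype(np.float32)
for c in ('top','side'):
  r=(slice(165,268),slice(160,262)) if c=='top' else (slice(235,365),slice(145,262))
  a=g(c+'1')[r]
  for k in ('5','6'):
    b=g(c[0]+k)[r];w=np.eye(2,3,dtype=np.float32)
    print(c,k,cv2.findTransformECC(a,b,w,cv2.MOTION_EUCLIDEAN,(3,200,1e-6))[1].round(3).tolist())
W0=cloud('top',np.load('pics/top1.npy'));W=cloud('top',d)
for Q in (W0,W):
  X=Q[180:255,175:240].reshape(-1,3);X=X[abs(X[:,2]-110)<12];A=np.c_[X[:,:2]-[620,190],np.ones(len(X))];print(np.linalg.lstsq(A,X[:,2],rcond=None)[0])
a=cv2.imread('pics/t6.png')[180:300,210:370];b=cv2.imread('pics/s6.png')[200:320,230:390]
f=lambda i:cv2.resize(i,None,fx=2.5,fy=2.5,interpolation=cv2.INTER_CUBIC)
cv2.imwrite('pics/c7.png',np.hstack([f(a),f(b)]))
E
```

```text
[538.13377604 -51.76199739  20.48760603] [ 0.21855084 -5.18851346 -0.9903741 ]
top 5 [[1.0, -0.0, -0.013000000268220901], [0.0, 1.0, -0.0020000000949949026]]
top 6 [[1.0, -0.0, 0.009999999776482582], [0.0, 1.0, -0.03200000151991844]]
side 5 [[1.0, 0.0, -0.013000000268220901], [-0.0, 1.0, 0.009999999776482582]]
side 6 [[1.0, 0.0, -0.012000000104308128], [-0.0, 1.0, 0.008999999612569809]]
[ 4.77313574e-04 -2.07901049e-03  1.10497309e+02]
[ 1.37061528e-03 -1.69489923e-03  1.10493410e+02]
```

View pics/c7.png

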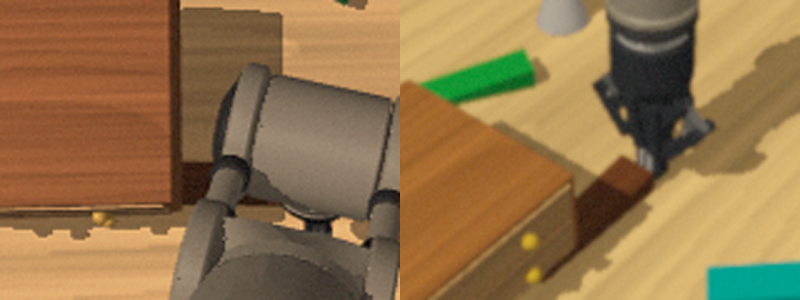

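Jammed at about 5–6 N. The chest shifted by less than 0.1 px and is level. Now I'll retreat and press over the corner.

Call:
arm_command:
  plan: [-1,0,-1,0,0,0,0,-1,0,-2.5,1,0,0,0,-1,0,-2.5,6,0,0,0,-1,0,-2.5,12,0,0,0,-1,0,-2.5,13,0,0,0,-1,0.2,3,13,0,0,0,-1,0.2,8.5,13,0,0,0,-1,0.2,14.1,13,0,0,0]

```text
time_s: 12.85
tool_pos: [539.7, 90.6, 150.3]
tool_rot: [-0.0, 0.707, 0.707, -0.0]
wrist_force: [1.0, -0.2, -0.0]
opening: -0.002
finger_force: 0.0
```

Call:
arm_command:
  plan: [-1,0,0,-0.8,0,0,0,-1,0,0,-1.4,0,0,0,-1,0,0,-1.6,0,0,0,-1,0,0,-1.8,0,0,0,-1,0,0,-1.8,0,0,0]

```text
time_s: 13.48
tool_pos: [540.0, 89.0, 132.4]
tool_rot: [-0.0, 0.707, 0.707, -0.0]
wrist_force: [-0.2, -1.0, 0.1]
opening: 0.001
finger_force: 0.0
```

Call:
arm_command:
  plan: [-1,0,0,-0.1,0,0,0,-1,0,0,-0.2,0,0,0,-1,0,0,-0.3,0,0,0,-1,0,0,-0.4,0,0,0,-1,0,0,-0.4,0,0,0]

```text
time_s: 14.1
tool_pos: [539.9, 89.8, 128.4]
tool_rot: [-0.0, 0.707, 0.707, -0.0]
wrist_force: [-0.4, 0.3, 0.3]
opening: 0.002
finger_force: 0.0
```

Call:
arm_command:
  plan: [-1,0,0,-0.05,0,0,0,-1,0,0,-0.1,0,0,0,-1,0,0,-0.15,0,0,0,-1,0,0,-0.15,0,0,0]

```text
time_s: 14.6
tool_pos: [540.0, 89.8, 127.1]
tool_rot: [0.0, 0.707, 0.707, 0.0]
wrist_force: [-1.2, 0.2, 1.2]
opening: -0.001
finger_force: 0.9
```

Contact is at TCP z of about 127, as expected for a top at 110. I'll press harder.

Call:
arm_command:
  plan: [-1,0,0,-0.05,0,0,0,-1,0,0,-0.1,0,0,0,-1,0,0,-0.15,0,0,0,-1,0,0,-0.15,0,0,0]

```text
time_s: 15.1
tool_pos: [540.0, 89.8, 126.9]
tool_rot: [0.0, 0.707, 0.707, 0.0]
wrist_force: [-4.3, -0.5, 13.5]
opening: 0.003
finger_force: 6.4
```

Call:
arm_command:
  plan: [-1,0,0,-0.05,0,0,0,-1,0,0,-0.1,0,0,0,-1,0,0,-0.15,0,0,0,-1,0,0,-0.15,0,0,0]

```text
time_s: 15.6
tool_pos: [539.9, 89.7, 126.8]
tool_rot: [0.001, 0.707, 0.707, 0.001]
wrist_force: [-9.0, -1.0, 23.3]
opening: -0.005
finger_force: 11.6
```

Call:
arm_command:
  plan: [-1,-0.05,0,0,0,0,0,-1,-0.1,0,0,0,0,0,-1,-0.1,0,0,0,0,0]

```text
time_s: 15.98
tool_pos: [539.8, 89.7, 126.8]
tool_rot: [0.001, 0.707, 0.707, 0.001]
wrist_force: [-5.2, -0.7, 20.4]
opening: 0.001
finger_force: 10.2
```

```bash
python3 - <<'E'
from h import *
p,d=shot('top','t7');p2,d2=shot('side','s7');o=observe();print(o['tool_pos'],o['wrist_force'])
g=lambda f:cv2.cvtColor(cv2.imread(f'pics/{f}.png'),cv2.COLOR_BGR2GRAY).astype(np.float32)
for c,r in (('top',(slice(165,268),slice(160,220))),('side',(slice(270,365),slice(145,225)))):
    w=np.eye(2,3,dtype=np.float32)
    print(c,cv2.findTransformECC(g(c+'1')[r],g(c[0]+'7')[r],w,cv2.MOTION_EUCLIDEAN,(3,200,1e-6))[1].round(3).tolist())
a=cv2.imread('pics/t7.png')[130:290,190:390];b=cv2.imread('pics/s7.png')[180:340,200:400]
f=lambda i:cv2.resize(i,None,fx=2,fy=2,interpolation=cv2.INTER_CUBIC)
cv2.imwrite('pics/c8.png',np.hstack([f(a),f(b)]))
E
```

```text
[539.84433616  89.70165393 126.76754933] [-5.66957866 -0.96129394 20.43287233]
top [[1.0, -0.0010000000474974513, -0.48899999260902405], [0.0010000000474974513, 1.0, -0.1809999942779541]]
side [[1.0, -0.0, 0.017000000923871994], [0.0, 1.0, -0.03500000014901161]]
```

View pics/c8.png

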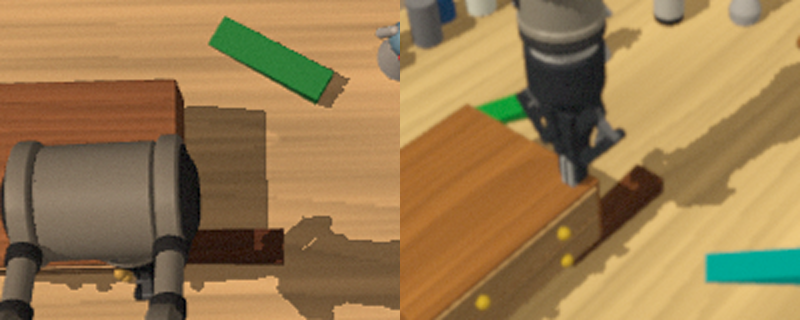

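```bash
python3 -c "
from cell import *
print(job_done())"
```

```text
the job is handed in; nothing more can be done
None
```

The wedge is jammed under the short foot. The chest stayed in its place and measured level, and pressing at about 20 N over that corner moved the fingertips only about 0.3 mm; I handed the job in at about 16 s, still pressing there.

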